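# Flag the softest cupboard-door buffer

### The job

The corner cupboard door slams, so pick its buffer: with the fingertips, press the three spring-mounted pads down one after another, from the robot's left to its right, and feel which one is softest. Then push the tag on that pad's stand fully down, leaving the other two tags up and all pads free. Press gently, grasp and lift nothing, and leave the lunchbox, jar, cupcake case and chopsticks where they are.

Things in the scene. Friction and masses are not known exactly. Their poses are not given: they have to be found in the camera images.
- stand_left: the left stand of three alike in a row across the bench (left = the robot's left, +y): a plywood block 125 x 70 x 25 mm fixed to the bench, long side along its own x. Origin: centre of its underside, on the bench; z up. A round sprung pad sits at x = +30 mm on it and a small metal push-down tag at x = -35 mm (the end nearer the robot), both on its centre line
- pad_left_top (a point): top centre of the left pad at rest, 55 mm above the bench (point stays put when pressed). A black rubber disc, 40 mm across, 8 mm thick, on a coil spring; goes straight down 12 mm to a stop, springs back. The pads look alike but each is over twice as stiff as the next softer: 8 mm takes about 3 N on the softest, 11 N on the stiffest. Which stand has which changes
- tag_left_top (a point): centre of the flat top of the left stand's tag, an aluminium plate 16 mm (stand's x) x 26 mm (stand's y), 5 mm thick, on an upright blade; it moves with the tag. 47 to 50 mm above the bench at the start, 35 mm when fully down
- tag_left (a joint): how far the left stand's tag is pushed down, m: 0 fully up, 0.015 fully down at its stop; 0 to 0.003 at the start. Takes about 3 N to move, stays where it is left
- stand_middle: the middle stand of three alike in a row across the bench (left = the robot's left, +y): a plywood block 125 x 70 x 25 mm fixed to the bench, long side along its own x. Origin: centre of its underside, on the bench; z up. A round sprung pad sits at x = +30 mm on it and a small metal push-down tag at x = -35 mm (the end nearer the robot), both on its centre line
- pad_middle_top (a point): top centre of the middle pad at rest, 55 mm above the bench (point stays put when pressed). A black rubber disc, 40 mm across, 8 mm thick, on a coil spring; goes straight down 12 mm to a stop, springs back. The pads look alike but each is over twice as stiff as the next softer: 8 mm takes about 3 N on the softest, 11 N on the stiffest. Which stand has which changes
- tag_middle_top (a point): centre of the flat top of the middle stand's tag, an aluminium plate 16 mm (stand's x) x 26 mm (stand's y), 5 mm thick, on an upright blade; it moves with the tag. 47 to 50 mm above the bench at the start, 35 mm when fully down
- tag_middle (a joint): how far the middle stand's tag is pushed down, m: 0 fully up, 0.015 fully down at its stop; 0 to 0.003 at the start. Takes about 3 N to move, stays where it is left
- stand_right: the right stand of three alike in a row across the bench (left = the robot's left, +y): a plywood block 125 x 70 x 25 mm fixed to the bench, long side along its own x. Origin: centre of its underside, on the bench; z up. A round sprung pad sits at x = +30 mm on it and a small metal push-down tag at x = -35 mm (the end nearer the robot), both on its centre line
- pad_right_top (a point): top centre of the right pad at rest, 55 mm above the bench (point stays put when pressed). A black rubber disc, 40 mm across, 8 mm thick, on a coil spring; goes straight down 12 mm to a stop, springs back. The pads look alike but each is over twice as stiff as the next softer: 8 mm takes about 3 N on the softest, 11 N on the stiffest. Which stand has which changes
- tag_right_top (a point): centre of the flat top of the right stand's tag, an aluminium plate 16 mm (stand's x) x 26 mm (stand's y), 5 mm thick, on an upright blade; it moves with the tag. 47 to 50 mm above the bench at the start, 35 mm when fully down
- tag_right (a joint): how far the right stand's tag is pushed down, m: 0 fully up, 0.015 fully down at its stop; 0 to 0.003 at the start. Takes about 3 N to move, stays where it is left
- lunchbox: closed blue plastic lunchbox, 150 x 198 x 65 mm, loose, beyond the stands; origin: centre of its underside
- jar: glass salad jar with steel twist cap, 92 mm across, 110 mm tall, loose, beyond the left stand; origin: centre of its underside
- cupcake_case: red silicone cupcake case, open, 70 mm across, 32 mm tall, very light, loose, beyond the stands; origin: centre of its underside
- chopsticks: pair of bamboo chopsticks held together by a band, 230 x 22 x 8 mm, lying on the bench beyond the right stand, long side along its own x; origin: centre of its underside
Not all that is in view belongs to the job. What is shaped like the stand_middle but purple or yellow is not meant. Leave any yellow look-alike of the stand_right alone.

How it is judged:
By the outcome, as a careful person would: the job done as asked, in the order asked, and still so for the second after the job is handed in, with the robot touching nothing.
It also fails if it takes over 59 s, if anything falls off the work surface, if the arm or the gripper's body presses on something with over 40 N, if the wrist force passes 120 N, or if a joint passes its speed limit or range.

### The arm

A 6-joint arm with a two-finger parallel gripper is mounted at the origin on the work surface. World frame = base frame: x ahead of the robot, y to its left, z up, the work surface at z = 0. Lengths are in m, angles in rad, forces in N, time in s.
With the tool pointing down it reaches from about 0.4 to 0.925 m from the base axis. Payload 12.5 kg.
Tool frame: the origin (TCP) lies midway between the tips of the shut fingers; the grasp point (between the pads) lies 19 mm behind it (tcp_to_grasp is the distance from the TCP to the grasp point, in m); y points along the fingers, x is the direction in which the jaws open and shut, and the axes are right-handed (so a half turn about y gives the same grasp; the last joint's range is limited). The gripper opens to 95 mm and grips with 3 to 60 N. Pads are 20 mm wide; open, the fingers measure 119 mm over their backs; the gripper's body (75 mm by 180 mm) begins 59 mm behind the grasp point.
Start: joints at [-1.35, 0.491, 1.559, -0, 1.092, -0.106], TCP at [0.201, -0.592, 0.215] pointing down, gripper open.
Joint ranges: [-3.1, 3.1], [-0.84, 2.19], [0.05, 2.79], [-1.13, 4.28], [0.06, 2.93], [-2.69, 2.69]. Speed limits (rad/s): [2.22, 2.22, 2.79, 3.14, 3.14, 3.14].

### API

Orientations are given as a unit quaternion [w, x, y, z].
In Python, from plant import get_obs, capture, hand_in, find_in, tcp_to_grasp gives the robot as it stands.
- The arm moves only by the tool carry_out, never from a script. Its argument "rows" is a list of rows, each a list of 3 entries, a list of its own where there are three numbers: the shift along the tool's x, y, z in m, then the turn, a rotation vector about the tool's x, y, z in degrees, then the opening, from -1 (shut) to 1 (fully open). A call has 1 to 20 rows; each row shifts and turns the commanded pose from where the row before left it, along the tool's axes as they then stand; what a row does not reach is not made up. A row lasts 1/8 s, in which the tool goes at most 62.5 mm and 10.7 degrees, less where a joint would pass 70% of its speed; a pose out of reach is approached as far as the arm can. A call is refused whole if a number of a shift passes 0.0625 or a number of a turn 10.7, either way. A call with a gripper value outside its range is refused whole. The fingers move at their own pace and stop on an object; the grip force is fixed at half the most. Time passes only in rows, so rows that do not move let the fingers close. It gives the time, the measured TCP pose, the force and the opening at its end, in the units of the state.
- get_obs(): the state, without advancing time (a new reading comes with each control period).
- capture(name): name is "scene" or "top" or "wrist"; returns a dict with "img" (384x512x3 uint8, red, green, blue), "camera_matrix" (3x3 intrinsics, pixels), "k1" (the pictures are not rectified: a ray, as slopes to the right and down, at radius r is drawn at 1 + k1 r^2 times it, then the intrinsics apply), "R" (3x3) and "t" (3): a world point X has camera coordinates R X + t. Camera axes: x right, y down, z forward; pixel columns grow to the right and rows downward; lengths in m; the calibration is good to about 2 mm. A picture is of the moment at which its call begins. There is no depth.
- hand_in(): hands the job in, once; it reports no verdict.
Trained networks look in a picture, given as the dict that the camera call returned (one of the last four; its "shot" number tells which), for a name from the list of things; names that differ only in an ending like _2 or _b are one class to them, and where a whole thing is asked for, a point or a joint stands for the part that bears it (a point fixed in the world has none). Each returns a list of dicts, best first, with "p" (0 to 1); they miss things now and then, are a little off and sometimes report something else, mostly with a low value. They report only what shows in the picture. A call takes as long as a camera call. They do not tell look-alikes from the thing itself.
- find_in(picture, name): "at" ([column, row] in pixels, amid what is visible of it).
The state is a dict: "time": time; "q": joint angles; "dq": joint speeds; "joint_efforts": joint torques, N m; "eef_pos": TCP position; "eef_rot": TCP orientation; "force": force on the tool from outside, world axes, zero at the start; "moment": the same for the moment, N m; "finger_gap": finger opening in m.
Only numpy, scipy, OpenCV 4.12 (cv2) and the standard library are available. Lean on these libraries where they do the work, as an engineer would, in place of code of your own. Each camera call takes 0.05 s, during which the arm holds its last target. There are 200 camera calls.

## Working session

There is one attempt and no reset: what is moved stays moved. The work goes in short steps, Python scripts to look and compute and a tool call to move; the robot and the scene stay as the last step left them, time stands still between calls to the robot, and variables do not carry over. Pictures are saved under pics/ and viewed, about 8 in all and at most 12, crops included, and the job is handed in when it is done.

Besides the shell and the picture viewer there is one more tool, called after "Request:" as name(argument=value, ...), one argument or row to a line, values as JSON. carry_out: Moves the arm, as the interface text tells. Its arguments: {"type":"object","properties":{"rows":{"type":"array","items":{"type":"array"}}},"required":["rows"]}

```bash
mkdir -p pics
cat > h.py <<'E'
import numpy as np, cv2
from plant import get_obs, capture, hand_in, find_in, tcp_to_grasp
def ray(c,px):
    K=c["camera_matrix"];d=np.array([(px[0]-K[0,2])/K[0,0],(px[1]-K[1,2])/K[1,1]])
    s=d.copy()
    for _ in range(20): s=d/(1+c["k1"]*(s@s))
    R=np.array(c["R"]);return -R.T@np.array(c["t"]),R.T@np.array([*s,1])
def at_z(c,px,z):
    o,d=ray(c,px);return o+d*(z-o[2])/d[2]
def proj(c,X):
    p=np.array(c["R"])@X+c["t"];s=p[:2]/p[2];s=s*(1+c["k1"]*(s@s));K=c["camera_matrix"]
    return s[0]*K[0,0]+K[0,2],s[1]*K[1,1]+K[1,2]
E
python3 - <<'E'
from h import *
o=get_obs();print({k:np.round(o[k],3) for k in o})
ims=[]
for n in("scene","top"):
    c=capture(n);ims.append(c["img"]);print(n,c["t"],c["k1"])
    for nm,z in [("stand_left",.02),("stand_middle",.02),("stand_right",.02),("pad_left_top",.055),("tag_left_top",.048),("tag_middle_top",.048)]:
        for f in find_in(c,nm)[:6]: print(nm,round(f["p"],2),np.round(f["at"]),np.round(at_z(c,f["at"],z)[:2],3))
cv2.imwrite("pics/a.png",cv2.cvtColor(cv2.resize(ims[0],(800,600)),cv2.COLOR_RGB2BGR))
cv2.imwrite("pics/b.png",cv2.cvtColor(cv2.resize(ims[1],(800,600)),cv2.COLOR_RGB2BGR))
E
```

```text
{'time': np.float64(0.0), 'q': array([-1.35 ,  0.492,  1.559, -0.   ,  1.092, -0.106]), 'dq': array([ 0.001, -0.001,  0.001, -0.002,  0.001, -0.   ]), 'joint_efforts': array([-1.0000e-03, -6.1265e+01, -2.5818e+01,  6.9000e-02,  4.8000e-02,
       -0.0000e+00]), 'eef_pos': array([ 0.201, -0.592,  0.214]), 'eef_rot': array([ 0.575, -0.574,  0.412, -0.412]), 'force': array([ 0.79 , -0.74 ,  0.149]), 'moment': array([ 0.051, -0.047, -0.013]), 'finger_gap': np.float64(0.095)}
scene [-0.48424995 -0.10448033  1.35874614] -0.16578556828425906
stand_left 0.57 [281. 174.] [0.55  0.195]
stand_middle 0.86 [178. 184.] [ 0.346 -0.01 ]
stand_middle 0.85 [224. 152.] [0.345 0.214]
stand_middle 0.67 [248. 203.] [0.55  0.017]
stand_right 0.71 [106. 227.] [ 0.325 -0.252]
stand_right 0.64 [244. 207.] [ 0.55 -0.  ]
stand_right 0.55 [172. 257.] [ 0.521 -0.244]
pad_left_top 0.67 [282. 176.] [0.584 0.132]
tag_left_top 0.61 [270. 160.] [0.509 0.201]
tag_middle_top 0.61 [239. 191.] [0.524 0.019]
tag_middle_top 0.47 [171. 170.] [0.316 0.002]
tag_middle_top 0.47 [211. 140.] [0.296 0.215]
top [-0.02607432  0.5709426   0.98228982] -0.11368655736831264
stand_left 0.8 [162. 204.] [0.541 0.204]
stand_middle 0.93 [157. 281.] [0.347 0.211]
stand_middle 0.89 [235. 201.] [0.549 0.019]
stand_middle 0.64 [242. 283.] [ 0.344 -0.001]
stand_right 0.63 [334. 290.] [ 0.327 -0.233]
stand_right 0.59 [331. 217.] [ 0.512 -0.227]
pad_left_top 0.6 [164. 204.] [0.539 0.191]
tag_left_top 0.52 [160. 212.] [0.518 0.202]
tag_left_top 0.52 [187. 135.] [0.71  0.139]
tag_middle_top 0.58 [230. 214.] [0.515 0.03 ]
tag_middle_top 0.43 [238. 298.] [0.311 0.007]
```

View pics/a.png

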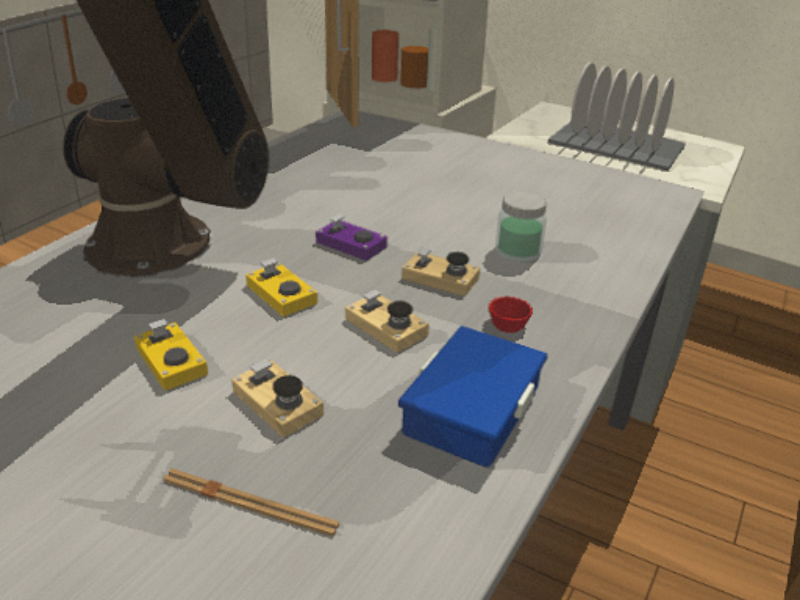

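View pics/b.png

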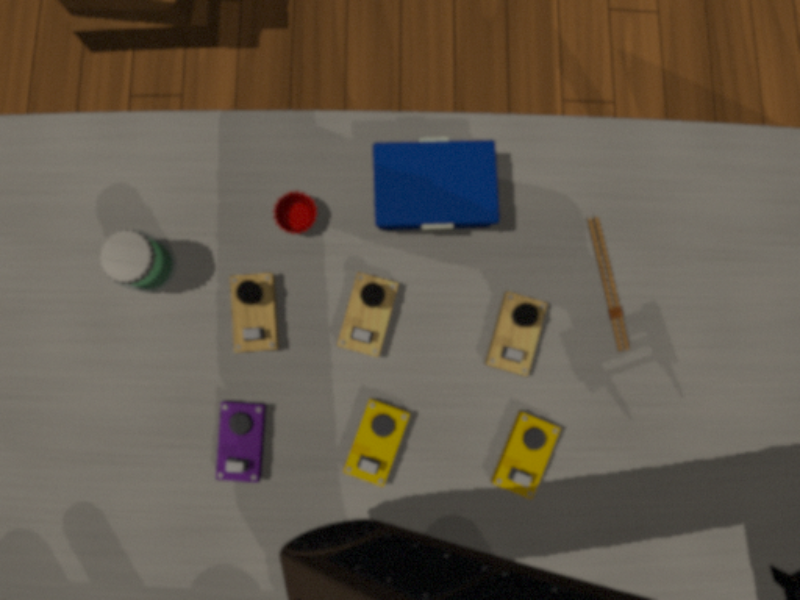

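Candidates (800-px top view): plywood stands at left (255,313), middle (369,316) and right (518,334) are the ones meant. The purple stand (241,441) and the yellow ones (378,441) and (527,453) are decoys. I'll measure the plywood ones and make one close crop.

Run:
```python
from h import *
from scipy.spatial.transform import Rotation as Ro
o=get_obs();w,x,y,z=o["eef_rot"];print(np.round(Ro.from_quat([x,y,z,w]).as_matrix(),3))
c=capture("top");im=c["img"];s=512/800
g=im.astype(int).max(2)
for n,p,t in[("L",(249,292),(254,334)),("M",(372,294),(363,335)),("R",(525,314),(514,354))]:
    p=np.array(p)*s;t=np.array(t)*s
    yy,xx=np.mgrid[:384,:512];m=(np.hypot(xx-p[0],yy-p[1])<13)&(g<50)
    pc=(xx[m].mean(),yy[m].mean())
    P=at_z(c,pc,.052);T=at_z(c,t,.048);u=(P-T)[:2]
    print(n,m.sum(),np.round(pc,1),"pad",P.round(4),"tag",T.round(4),"d",np.linalg.norm(u).round(4),"yaw",np.degrees(np.arctan2(u[1],u[0])).round(1))
cr=cv2.resize(im[165:250,135:365],None,fx=3.4,fy=3.4,interpolation=cv2.INTER_CUBIC)
cv2.imwrite("pics/c.png",cr[:,:,::-1])
```

```text
[[ 0.321  0.     0.947]
 [-0.947 -0.     0.321]
 [ 0.    -1.     0.   ]]
L 179 [159.7 186.8] pad [0.58   0.2033 0.052 ] tag [0.5141 0.1951 0.048 ] d 0.0665 yaw 7.1
M 162 [238.4 188.3] pad [0.5784 0.0096 0.052 ] tag [0.5144 0.0238 0.048 ] d 0.0655 yaw -12.5
R 167 [336.1 201.1] pad [ 0.5493 -0.2317  0.052 ] tag [ 0.4865 -0.2144  0.048 ] d 0.0651 yaw -15.4
```

View pics/c.png

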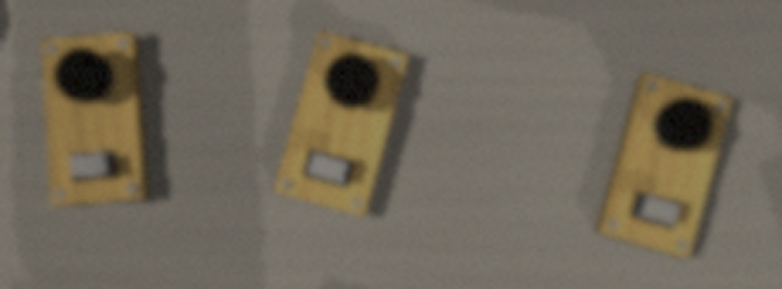

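The crop shows three plywood stands with pads at (84,75), (352,79) and (685,123), and tags up at (92,165), (330,167) and (660,210). No decoys are in it. I'll shut the fingers, square the tool to the world axes and go above the left pad.

Request:
carry_out(
  rows=[
    [[0,0,0],[0,9.35,0],-1],
    [[0,0,0],[0,9.35,0],-1],
    [[-0.0497,0,0.0237],[0,0,0],-1],
    [[-0.0497,0,0.0237],[0,0,0],-1],
    [[-0.0497,0,0.0237],[0,0,0],-1],
    [[-0.0497,0,0.0237],[0,0,0],-1],
    [[-0.0497,0,0.0237],[0,0,0],-1],
    [[-0.0497,0,0.0237],[0,0,0],-1],
    [[-0.0497,0,0.0237],[0,0,0],-1],
    [[-0.0497,0,0.0237],[0,0,0],-1],
    [[-0.0497,0,0.0237],[0,0,0],-1],
    [[-0.0497,0,0.0237],[0,0,0],-1],
    [[-0.0497,0,0.0237],[0,0,0],-1],
    [[-0.0497,0,0.0237],[0,0,0],-1],
    [[-0.0497,0,0.0237],[0,0,0],-1],
    [[-0.0497,0,0.0237],[0,0,0],-1],
    [[-0.0497,0,0.0237],[0,0,0],-1],
    [[-0.0497,0,0.0237],[0,0,0],-1],
    [[0,0,0],[0,0,0],-1],
    [[0,0,0],[0,0,0],-1],
  ],
)

```text
time: 3.25
eef_pos: [0.5791, 0.2032, 0.2143]
eef_rot: [-0.5, 0.501, -0.5, 0.5]
force: [0.3, 0.0, -0.6]
finger_gap: 0.0003
```

Request:
carry_out(
  rows=[
    [[0,0.045,0],[0,0,0],-1],
    [[0,0.045,0],[0,0,0],-1],
    [[0,0.035,0],[0,0,0],-1],
    [[0,0.014,0],[0,0,0],-1],
    [[0,0,0],[0,0,0],-1],
    [[0,0,0],[0,0,0],-1],
  ],
)

```text
time: 4.0
eef_pos: [0.5802, 0.2033, 0.0771]
eef_rot: [0.501, -0.499, 0.5, -0.5]
force: [0.4, -0.1, 1.0]
finger_gap: -0.0002
```

Run:
```python
from h import *
o=get_obs();print(o["eef_pos"],o["force"])
ims=[]
for n in("scene","wrist"):
    c=capture(n);im=c["img"].copy()
    if n=="scene":
        im=im[130:226,215:343]
    ims.append(cv2.resize(im,(400,300),interpolation=cv2.INTER_CUBIC))
    print(n,np.round(proj(c,np.array([.58,.2033,.055])),1),np.round(proj(c,np.array([.514,.195,.048])),1))
cv2.imwrite("pics/d.png",np.hstack(ims)[:,:,::-1])
```

```text
[0.58021554 0.20328396 0.07711769] [ 0.43577726 -0.11288398  0.95785084]
scene [292.8 164.5] [270.4 161.4]
wrist [255.9 223.7] [266.6 301.1]
```

View pics/d.png

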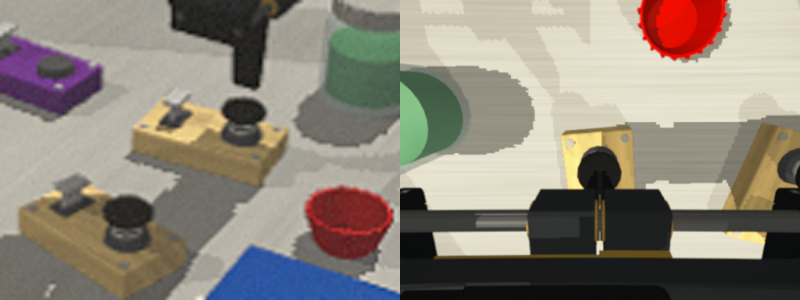

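The left panel shows the fingertips (245,85) right over the left pad (243,110). In the wrist view the tips cover that pad at (598,165). Next I press about 9 mm in slowly.

Request:
carry_out(
  rows=[
    [[0,0.012,0],[0,0,0],-1],
    [[0,0.006,0],[0,0,0],-1],
    [[0,0.004,0],[0,0,0],-1],
    [[0,0.004,0],[0,0,0],-1],
    [[0,0.004,0],[0,0,0],-1],
    [[0,0,0],[0,0,0],-1],
    [[0,0,0],[0,0,0],-1],
    [[0,0,0],[0,0,0],-1],
  ],
)

```text
time: 5.1
eef_pos: [0.5794, 0.2034, 0.0464]
eef_rot: [-0.5, 0.5, -0.5, 0.5]
force: [-4.7, -1.0, 12.7]
finger_gap: 0.0003
```

Request:
carry_out(
  rows=[
    [[0,0,0],[0,0,0],-1],
    [[0,0,0],[0,0,0],-1],
  ],
)

```text
time: 5.35
eef_pos: [0.5794, 0.2034, 0.0464]
eef_rot: [-0.5, 0.5, -0.5, 0.5]
force: [-5.1, -1.0, 11.1]
finger_gap: 0.0008
```

Request:
carry_out(
  rows=[
    [[0,0,0],[0,0,0],-1],
    [[0,0,0],[0,0,0],-1],
  ],
)

```text
time: 5.6
eef_pos: [0.5794, 0.2034, 0.0465]
eef_rot: [0.5, -0.5, 0.5, -0.5]
force: [-4.4, -0.9, 11.4]
finger_gap: 0.0005
```

Left: about 11.7 N at 8.6 mm, so it looks like the stiffest. Next is the middle pad.

Request:
carry_out(
  rows=[
    [[0,-0.01,0],[0,0,0],-1],
    [[0,-0.02,0],[0,0,0],-1],
    [[0,-0.03,0],[0,0,0],-1],
    [[0.0387,0,-0.0003],[0,0,0],-1],
    [[0.0387,0,-0.0003],[0,0,0],-1],
    [[0.0387,0,-0.0003],[0,0,0],-1],
    [[0.0387,0,-0.0003],[0,0,0],-1],
    [[0.0387,0,-0.0003],[0,0,0],-1],
    [[0,0,0],[0,0,0],-1],
    [[0,0.03,0],[0,0,0],-1],
    [[0,0.012,0],[0,0,0],-1],
    [[0,0.006,0],[0,0,0],-1],
    [[0,0.004,0],[0,0,0],-1],
    [[0,0.004,0],[0,0,0],-1],
    [[0,0.004,0],[0,0,0],-1],
    [[0,0,0],[0,0,0],-1],
    [[0,0,0],[0,0,0],-1],
    [[0,0,0],[0,0,0],-1],
  ],
)

```text
time: 7.85
eef_pos: [0.5784, 0.0102, 0.0461]
eef_rot: [0.5, -0.5, 0.5, -0.5]
force: [-1.6, 3.2, 5.6]
finger_gap: 0.0002
```

Request:
carry_out(
  rows=[
    [[0,0,0],[0,0,0],-1],
    [[0,0,0],[0,0,0],-1],
  ],
)

```text
time: 8.1
eef_pos: [0.5783, 0.0102, 0.0461]
eef_rot: [0.5, -0.5, 0.5, -0.5]
force: [-0.5, 4.2, 6.5]
finger_gap: 0.0005
```

Request:
carry_out(
  rows=[
    [[0,0,0],[0,0,0],-1],
    [[0,0,0],[0,0,0],-1],
  ],
)

```text
time: 8.35
eef_pos: [0.5784, 0.0102, 0.0461]
eef_rot: [0.5, -0.5, 0.5, -0.5]
force: [-0.9, 3.8, 6.4]
finger_gap: 0.0003
```

Middle: about 6.2 N at 8.9 mm. Next is the right pad.

Request:
carry_out(
  rows=[
    [[0,-0.01,0],[0,0,0],-1],
    [[0,-0.02,0],[0,0,0],-1],
    [[0,-0.03,0],[0,0,0],-1],
    [[0.0484,0,-0.0058],[0,0,0],-1],
    [[0.0484,0,-0.0058],[0,0,0],-1],
    [[0.0484,0,-0.0058],[0,0,0],-1],
    [[0.0484,0,-0.0058],[0,0,0],-1],
    [[0.0484,0,-0.0058],[0,0,0],-1],
    [[0,0,0],[0,0,0],-1],
    [[0,0.03,0],[0,0,0],-1],
    [[0,0.012,0],[0,0,0],-1],
    [[0,0.006,0],[0,0,0],-1],
    [[0,0.004,0],[0,0,0],-1],
    [[0,0.004,0],[0,0,0],-1],
    [[0,0.004,0],[0,0,0],-1],
    [[0,0,0],[0,0,0],-1],
    [[0,0,0],[0,0,0],-1],
    [[0,0,0],[0,0,0],-1],
  ],
)

```text
time: 10.6
eef_pos: [0.5494, -0.2321, 0.0459]
eef_rot: [0.5, -0.5, 0.5, -0.5]
force: [1.2, 2.5, 2.2]
finger_gap: 0.0
```

Request:
carry_out(
  rows=[
    [[0,0,0],[0,0,0],-1],
    [[0,0,0],[0,0,0],-1],
  ],
)

```text
time: 10.85
eef_pos: [0.5494, -0.2322, 0.0457]
eef_rot: [0.5, -0.5, 0.5, -0.5]
force: [1.7, 1.3, 2.8]
finger_gap: 0.0005
```

Request:
carry_out(
  rows=[
    [[0,0,0],[0,0,0],-1],
    [[0,0,0],[0,0,0],-1],
  ],
)

```text
time: 11.1
eef_pos: [0.5493, -0.2322, 0.0457]
eef_rot: [0.5, -0.5, 0.5, -0.5]
force: [2.2, 1.5, 2.9]
finger_gap: 0.0004
```

Right: about 2.6 N at 9.2 mm, clearly the softest (11.7, 6.2 and 2.6 N). Next I go to the right stand's tag, with the tool turned to match the stand.

Request:
carry_out(
  rows=[
    [[0,-0.01,0],[0,0,0],-1],
    [[0,-0.02,0],[0,0,0],-1],
    [[0,-0.03,0],[0,0,0],-1],
    [[-0.009,0,-0.0314],[0,0,0],-1],
    [[-0.009,0,-0.0314],[0,0,0],-1],
    [[0,0,0],[0,7.5,0],-1],
    [[0,0,0],[0,7.5,0],-1],
    [[0,0.03,0],[0,0,0],-1],
    [[0,0.01,0],[0,0,0],-1],
    [[0,0,0],[0,0,0],-1],
    [[0,0,0],[0,0,0],-1],
  ],
)

```text
time: 12.48
eef_pos: [0.4866, -0.2143, 0.0663]
eef_rot: [-0.431, 0.431, -0.561, 0.561]
force: [0.1, -0.0, -0.0]
finger_gap: 0.0004
```

Run:
```python
from h import *
o=get_obs();print(o["eef_pos"],o["force"])
c=capture("scene");a=cv2.resize(c["img"][205:295,130:250],(400,300),interpolation=cv2.INTER_CUBIC)
c=capture("wrist");b=cv2.resize(c["img"],(400,300))
print(np.array(proj(c,np.array([.4865,-.2144,.048])))*400/512+[400,0])
cv2.imwrite("pics/e.png",np.hstack([a,b])[:,:,::-1])
```

```text
[ 0.48662767 -0.21428915  0.06631572] [ 0.10714118 -0.04204511 -0.0135627 ]
[600.07179318 176.20730964]
```

View pics/e.png

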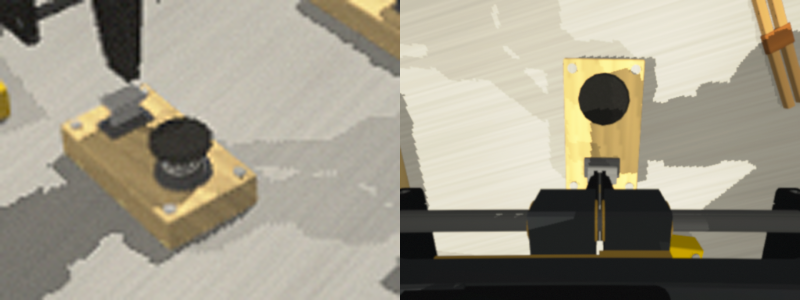

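The fingertips at (118,85) are right over the tag at (122,100). In the wrist view the tag at (602,170) is centred under the tips, and the pad has sprung back. Pressing down now.

Request:
carry_out(
  rows=[
    [[0,0.012,0],[0,0,0],-1],
    [[0,0.004,0],[0,0,0],-1],
    [[0,0.004,0],[0,0,0],-1],
    [[0,0.004,0],[0,0,0],-1],
    [[0,0.004,0],[0,0,0],-1],
    [[0,0.002,0],[0,0,0],-1],
    [[0,0,0],[0,0,0],-1],
    [[0,0,0],[0,0,0],-1],
  ],
)

```text
time: 13.58
eef_pos: [0.4867, -0.2143, 0.0357]
eef_rot: [-0.431, 0.43, -0.561, 0.561]
force: [0.3, 0.1, -0.4]
finger_gap: 0.0005
```

Request:
carry_out(
  rows=[
    [[0,0.001,0],[0,0,0],-1],
    [[0,0,0],[0,0,0],-1],
    [[0,0,0],[0,0,0],-1],
  ],
)

```text
time: 13.95
eef_pos: [0.4867, -0.2143, 0.0352]
eef_rot: [-0.431, 0.43, -0.56, 0.561]
force: [-0.3, 0.5, 7.0]
finger_gap: 0.0005
```

Request:
carry_out(
  rows=[
    [[0,0.001,0],[0,0,0],-1],
    [[0,0,0],[0,0,0],-1],
    [[0,0,0],[0,0,0],-1],
  ],
)

```text
time: 14.32
eef_pos: [0.4868, -0.2144, 0.0351]
eef_rot: [-0.431, 0.43, -0.56, 0.562]
force: [-3.3, 1.7, 19.6]
finger_gap: 0.0005
```

That's a hard stop: 19.6 N at z = 0.035. I'll retreat straight up, then back toward the start side so the top view is clear.

Request:
carry_out(
  rows=[
    [[0,-0.005,0],[0,0,0],-1],
    [[0,-0.02,0],[0,0,0],-1],
    [[0,-0.05,0],[0,0,0],-1],
    [[0,-0.05,0],[0,0,0],-1],
    [[0,-0.05,0],[0,0,0],-1],
    [[0.05,0,-0.03],[0,0,0],-1],
    [[0.05,0,-0.03],[0,0,0],-1],
    [[0.05,0,-0.03],[0,0,0],-1],
    [[0.05,0,-0.03],[0,0,0],-1],
    [[0.05,0,-0.03],[0,0,0],-1],
    [[0,0,0],[0,0,0],-1],
    [[0,0,0],[0,0,0],-1],
  ],
)

```text
time: 15.82
eef_pos: [0.2769, -0.4166, 0.2086]
eef_rot: [0.43, -0.43, 0.561, -0.561]
force: [0.1, 0.5, -0.2]
finger_gap: 0.0008
```

Run:
```python
from h import *
o=get_obs();print(o["time"],o["eef_pos"],o["force"])
c=capture("scene");a=cv2.resize(c["img"][120:300,90:330],(800,600),interpolation=cv2.INTER_CUBIC)
cv2.imwrite("pics/f.png",a[:,:,::-1])
c=capture("top");cv2.imwrite("pics/g.png",cv2.resize(c["img"],(800,600))[:,:,::-1])
```

```text
15.825 [ 0.27688316 -0.41663198  0.20856098] [ 0.10615195  0.502057   -0.17497273]
```

View pics/f.png

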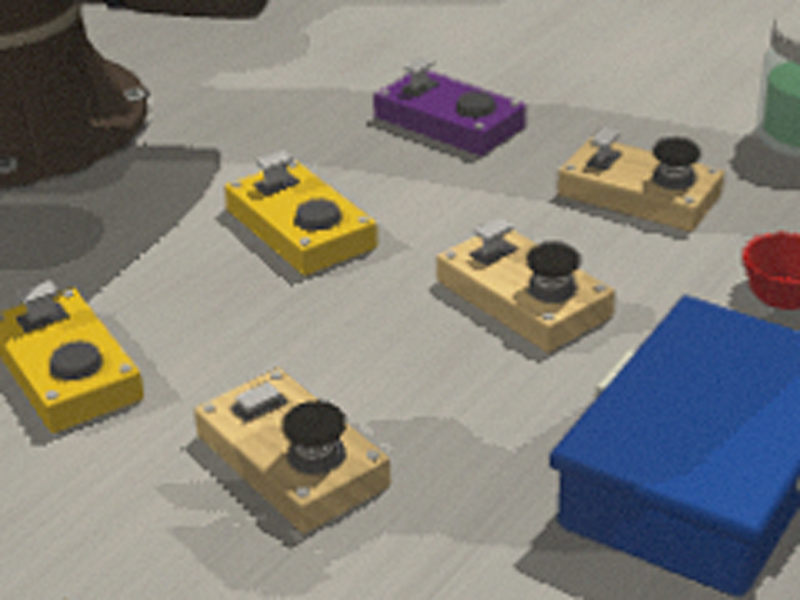

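View pics/g.png

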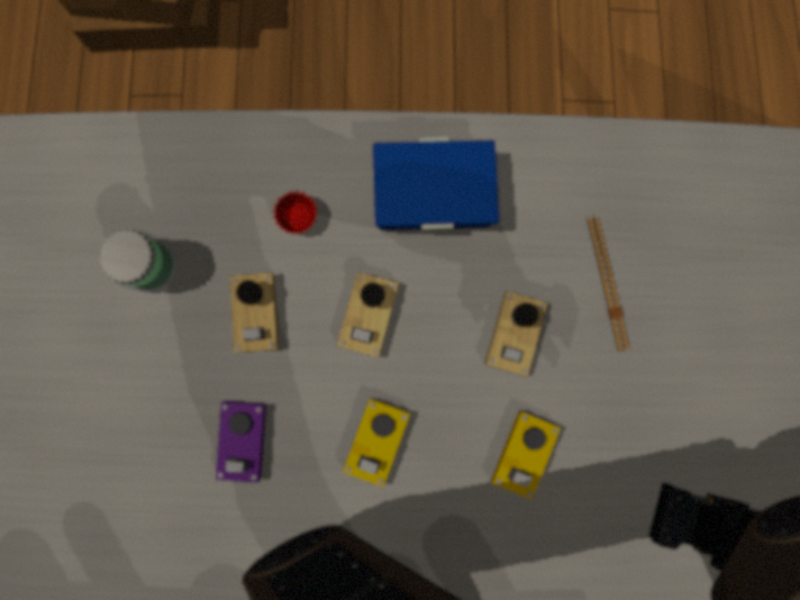

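The scene view shows the right tag flush down at (258,398) and the other two up at (605,140) and (493,235), with all pads up. In the top view the lunchbox, jar, case and chopsticks are where they were, and the arm is clear.

```bash
python3 -c "from plant import hand_in; print(hand_in())"
```

```text
the job is handed in; nothing more can be done
None
```

The right pad is the softest, so I pushed the right stand's tag fully down and handed the job in at about 16 s. I pressed the pads left, middle, right, each about 9 mm down, and measured about 11.7, 6.2 and 2.6 N.

- **Tag:** it met its stop at z = 0.035 m, and I pressed on it with at most about 20 N measured.
- **Last pictures:** the right tag is down, the other two tags are up, and all three pads have sprung back. The lunchbox, jar, cupcake case and chopsticks look unmoved, and the arm is clear of everything.
- **Failed or disagreeing checks:** none. The pad presses also showed 1–5 N of sideways force, too little to change the ranking.

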